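Stroke over the wheels of a sprung roller track to check that each turns

ROBOT

A 6-joint arm with a two-finger parallel gripper is mounted at the origin on a cart in front of the work surface, level with it; the furniture and walls round the work are solid. World frame = base frame: x ahead of the robot, y to its left, z up, the work surface at z = 0. Lengths are in m, angles in rad, forces in N, time in s.
With the tool pointing down it reaches from about 0.35 to 0.85 m from the base axis. Payload 8.1 kg.
Tool frame: the origin (TCP) lies midway between the tips of the shut fingers; the grasp point (between the pads) lies 19 mm behind it; z points along the fingers, y is the direction in which the jaws open and shut (so a half turn about z gives the same grasp; the last joint's range is limited). The gripper opens to 93 mm and grips with 3 to 60 N. Pads are 15 mm wide; open, the fingers measure 128 mm over their backs; the gripper's body (75 mm by 188 mm) begins 65 mm behind the grasp point.
Start: joints at [1.221, 0.13, 1.488, -0, 1.523, -0.085], TCP at [0.157, 0.579, 0.219] pointing down, gripper open.
Joint ranges: [-2.96, 2.96], [-0.89, 2.26], [0.02, 2.5], [-1.34, 4.48], [0, 2.73], [-2.66, 2.66]. Speed limits (rad/s): [2.39, 2.39, 2.79, 3.14, 3.14, 3.14].

INTERFACE

Orientations are given as a rotation vector (axis times angle).
In Python, from rig import sensors, capture, camera_model, arm gives the robot as it stands.
- The arm moves only by the tool apply_moves, never from a script. Its argument "commands" is a list of rows, each an object of numbers: "x", "y", "z": the shift along the tool's x, y, z each as a share of 40 cm, from -1 to 1; "roll": the turn about the tool's z as a share of 45 degrees, from -1 to 1; "fingers": the closure, from -1 (fully open) to 1 (shut). In form: [{"x": .., "y": .., "z": .., "roll": .., "fingers": ..}, ...]. A call has 1 to 20 rows; each row shifts and turns the commanded pose from where the row before left it, along the tool's axes as they then stand; what a row does not reach is not made up. A row lasts 1/10 s, in which the tool goes at most 50 mm and 8.59 degrees, less where a joint would pass 70% of its speed; a pose out of reach is approached as far as the arm can. A call with a number of a shift or a turn outside -1 to 1 is refused whole. A call with a gripper value outside its range is refused whole. The fingers move at their own pace and stop on an object; "force" is the grip in N (left out, the last holds). Time passes only in rows, so rows that do not move let the fingers close. It gives the time, the measured TCP pose, the force and the opening at its end, in the units of the state.
- sensors.state(): the state, without advancing time (a new reading comes with each control period).
- capture(name): name is "side" or "top"; returns the picture (480x640x3 uint8, red, green, blue); there is no depth.
- camera_model(name): a dict with "vertical_fov" (degrees; the focal length in pixels is half the picture's height over the tangent of half this angle, whatever the lens; pixels are square), "cx", "cy" (the principal point, pixels), "world_to_cam" (4x4, takes a point from world to camera coordinates). Camera axes: x right, y down, z forward; pixel columns grow to the right and rows downward; lengths in m; the calibration is good to about 2 mm. A picture is of the moment at which its call begins. camera_model takes no time and is no camera call.
- arm.job_done(): hands the job in, once; it reports no verdict.
The state is a dict: "clock": time; "qpos": joint angles; "dq": joint speeds; "tau": joint torques, N m; "tool_pos": TCP position; "eef_rot": TCP orientation; "wrist_force": force on the tool from outside, world axes, zero at the start; "torque": the same for the moment, N m; "width": opening from 0.0 (shut) to 1.0 (fully open).
Only numpy, scipy, OpenCV 4.12 (cv2) and the standard library are available. Lean on these libraries where they do the work, as an engineer would, in place of code of your own. Each camera call takes 0.05 s, during which the arm holds its last target.

TASK

Check that all four blue wheels of the sprung roller track turn freely: stroke slowly over their tops with the fingertips, wheel after wheel, from the end with the green cap to the end with the red cap, so that every wheel clearly turns the way of the stroke. Touch lightly, so that the sprung strip is never pushed down to its bottom stop. Do not grasp or lift anything, leave the loose parts beside the track where they are, and finish clear of everything.

Things in the scene. Friction and masses are not known exactly. Their poses are not given: they have to be found in the camera images.
- track: sprung roller track, bolted to the trolley: grey base 66x262x8 with a grey block 40 high at each end; between them an aluminium strip carries four blue wheels in a row. Origin: centre of the underside of the base, on the trolley top; its y axis runs along the row, from wheel1 (y = -69) to wheel4 (y = +69), z up.
- track_strip (a joint): how far the sprung strip with all its wheels is pressed down: 0 at the top (rest), 0.012 m on its bottom stop. Light springs: about 1 N starts it moving, each further mm takes 0.25 N, about 4 N reaches the stop.
- cap_green: green round cap, 32 across and 10 high, fixed on the end block at the start end of the track, 43 from the axle of the nearest wheel (measured along the row). Origin: centre of its underside, 40 above the trolley.
- cap_red: red round cap, the same, on the end block at the finish end.
- wheel1_top (a point): topmost point of blue wheel 1 (wheels: 40 across, 22 wide, 46 apart; the strip's side plates end 12 below the wheel tops); 70 above the trolley while the strip is up; the point moves with the strip and does not turn.
- wheel1 (a joint): turn of wheel 1 in rad, 0 at the start; it turns freely with little friction; positive when its top goes towards the track's +y (from wheel1 towards wheel4), about 0.05 rad for each mm that a fingertip strokes over it.
- wheel2_top (a point): topmost point of blue wheel 2 (wheels: 40 across, 22 wide, 46 apart; the strip's side plates end 12 below the wheel tops); 70 above the trolley while the strip is up; the point moves with the strip and does not turn.
- wheel2 (a joint): turn of wheel 2 in rad, 0 at the start; it turns freely with little friction; positive when its top goes towards the track's +y (from wheel1 towards wheel4), about 0.05 rad for each mm that a fingertip strokes over it.
- wheel3_top (a point): topmost point of blue wheel 3 (wheels: 40 across, 22 wide, 46 apart; the strip's side plates end 12 below the wheel tops); 70 above the trolley while the strip is up; the point moves with the strip and does not turn.
- wheel3 (a joint): turn of wheel 3 in rad, 0 at the start; it turns freely with little friction; positive when its top goes towards the track's +y (from wheel1 towards wheel4), about 0.05 rad for each mm that a fingertip strokes over it.
- wheel4_top (a point): topmost point of blue wheel 4 (wheels: 40 across, 22 wide, 46 apart; the strip's side plates end 12 below the wheel tops); 70 above the trolley while the strip is up; the point moves with the strip and does not turn.
- wheel4 (a joint): turn of wheel 4 in rad, 0 at the start; it turns freely with little friction; positive when its top goes towards the track's +y (from wheel1 towards wheel4), about 0.05 rad for each mm that a fingertip strokes over it.
- yellow_wheel: loose yellow wheel lying flat, 62 across, 20 high (mm), standing near the track; to be left alone. Origin: centre of its underside.
- bearing: loose steel ball bearing lying flat, 47 across, 14 high (mm), standing near the track; to be left alone. Origin: centre of its underside.
- nylon_block: loose white nylon block 24x50x24 high (mm), standing near the track; to be left alone. Origin: centre of its underside.
- clamp: loose grey split clamp block 76x80x56 high (mm), standing near the track; to be left alone. Origin: centre of its underside.
- nut: loose steel hexagon nut 27 across, 13 high (mm), standing near the track; to be left alone. Origin: centre of its underside.
- blue_sleeve: loose blue roller sleeve 63x59x60 high (mm), standing near the track; to be left alone. Origin: centre of its underside.

How it is judged:
On the way, in this order (a step that is already met when the one before it is completed fails the run):
1. the first wheel, the one next to the green cap, has been turned in the direction from green to red by more than 0.3 rad (((horizontal distance between cap_green and wheel1_top below 0.08 m and value of joint wheel1 above 0.3 rad) or (horizontal distance between cap_green and wheel4_top below 0.08 m and value of joint wheel4 below -0.3 rad))), for 0.02 s.
2. the second wheel has been turned in the direction from green to red by more than 0.3 rad (((horizontal distance between cap_green and wheel1_top below 0.08 m and value of joint wheel2 above 0.3 rad) or (horizontal distance between cap_green and wheel4_top below 0.08 m and value of joint wheel3 below -0.3 rad))), for 0.02 s.
3. the third wheel has been turned in the direction from green to red by more than 0.3 rad (((horizontal distance between cap_green and wheel1_top below 0.08 m and value of joint wheel3 above 0.3 rad) or (horizontal distance between cap_green and wheel4_top below 0.08 m and value of joint wheel2 below -0.3 rad))), for 0.02 s.
4. the last wheel, the one next to the red cap, has been turned in the direction from green to red by more than 0.3 rad (((horizontal distance between cap_green and wheel1_top below 0.08 m and value of joint wheel4 above 0.3 rad) or (horizontal distance between cap_green and wheel4_top below 0.08 m and value of joint wheel1 below -0.3 rad))), for 0.02 s.
At the end, for the whole second after the job is handed in: all four wheels stand turned by more than 0.3 rad (17 degrees) in the direction from the green cap to the red cap, the strip is back up (within 2 mm), and each loose part is within 15 mm of where it was (((horizontal distance between cap_green and wheel1_top below 0.08 m and value of joint each of wheel1, wheel2, wheel3, wheel4 above 0.3 rad) or (horizontal distance between cap_green and wheel4_top below 0.08 m and value of joint each of wheel1, wheel2, wheel3, wheel4 below -0.3 rad)) and value of joint track_strip below 0.002 m and distance of each of yellow_wheel, bearing, nylon_block, clamp, nut, blue_sleeve from where it was at the start of the episode below 0.015 m); the robot touches nothing.
It fails at once if the sprung strip is pushed down to its bottom stop (more than 11.5 mm) (value of joint track_strip above 0.0115 m).
It fails at once if a loose part is lifted, carried or knocked more than 15 mm from its place (distance of any of yellow_wheel, bearing, nylon_block, clamp, nut, blue_sleeve from where it was at the start of the episode above 0.015 m).
It fails at once if the track or a wheel is pressed, struck or squeezed with more than 20 N (contact force between anything else and track above 20 N).
It fails at once if the fingers reach down round the strip and its wheels to grasp them (height (world z) of the grasp point below 0.062 m and (horizontal distance between the grasp point and wheel1_top below 0.023 m or horizontal distance between the grasp point and wheel2_top below 0.023 m or horizontal distance between the grasp point and wheel3_top below 0.023 m or horizontal distance between the grasp point and wheel4_top below 0.023 m)).
It also fails if it takes over 40 s, if anything falls off the work surface, if the arm or the gripper's body presses on something with over 40 N, if the wrist force passes 120 N, or if a joint passes its speed limit or range.

## Working session

There is one attempt and no reset: what is moved stays moved. The work goes in short steps, Python scripts to look and compute and a tool call to move; the robot and the scene stay as the last step left them, time stands still between calls to the robot, and variables do not carry over. Pictures are saved under pics/ and viewed, and the job is handed in when it is done.

Besides the shell and the picture viewer there is one more tool, called after "Request:" by a JSON object that holds its "fn" and its "kwargs", one argument or row to a line. apply_moves: Moves the arm, as the interface text tells. Its arguments: {"type":"object","properties":{"commands":{"type":"array"},"force":{"type":"number"}},"required":["commands"]}

```bash
mkdir -p pics
python3 - <<'E'
from rig import sensors, capture, camera_model
import cv2
for n in("top","side"):
    cv2.imwrite(f"pics/{n}0.png",capture(n)[:,:,::-1]); print(n,camera_model(n))
print(sensors.state())
E
```

```text
top {'vertical_fov': 42.61414135939993, 'cx': 323.17759828035076, 'cy': 239.91901030814577, 'world_to_cam': array([[-0.00531118, -0.99996877,  0.0058517 ,  0.13367412],
       [-0.98452884,  0.00420409, -0.17517215,  0.59310434],
       [ 0.17514208, -0.00669153, -0.98452043,  0.80078984],
       [ 0.        ,  0.        ,  0.        ,  1.        ]])}
side {'vertical_fov': 55.95172662540165, 'cx': 315.87469649567873, 'cy': 243.2461628205879, 'world_to_cam': array([[-0.99601989, -0.08864775, -0.00927124,  0.61190335],
       [-0.02413174,  0.36833641, -0.92937933,  0.02470045],
       [ 0.08580232, -0.92545657, -0.36900962,  0.96428362],
       [ 0.        ,  0.        ,  0.        ,  1.        ]])}
{'clock': 0.1, 'qpos': array([ 1.22062839e+00,  1.31105732e-01,  1.48918773e+00, -3.65649107e-05,
        1.52298754e+00, -8.53735969e-02]), 'dq': array([-0.00074364, -0.00146395, -0.00235596, -0.00147656,  0.00228428,
        0.0022832 ]), 'tau': array([ 1.33720747e-03, -5.61338210e+01, -4.93099737e+01,  7.70279369e-02,
        2.90405669e-02, -3.02779131e-05]), 'tool_pos': array([0.1568236 , 0.57860304, 0.21767081]), 'eef_rot': array([-4.14677517e-01, -3.11377141e+00,  2.60153828e-03]), 'wrist_force': array([ 0.05272704,  0.53289475, -0.31275557]), 'torque': array([-0.0394299 ,  0.00976932, -0.00116274]), 'width': 1.0025871108858773}
```

View pics/top0.png

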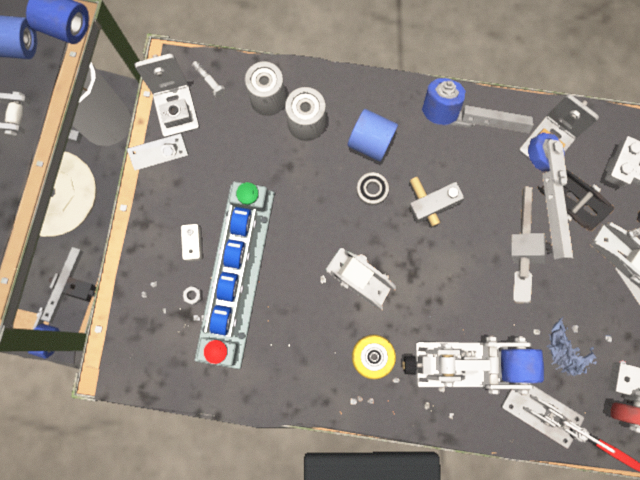

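View pics/side0.png

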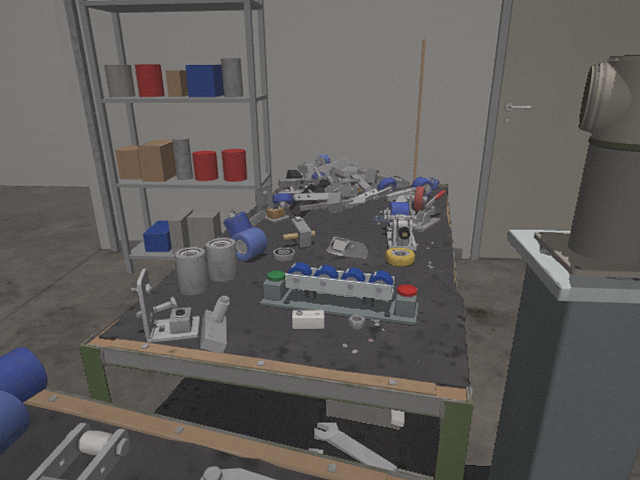

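Run:
```python
import cv2
t=cv2.imread("pics/top0.png")[170:380,170:300]; cv2.imwrite("pics/topc.png",cv2.resize(t,None,fx=2.8,fy=2.8,interpolation=cv2.INTER_CUBIC))
t=cv2.imread("pics/side0.png")[245:335,250:430]; cv2.imwrite("pics/sidec.png",cv2.resize(t,None,fx=4.4,fy=4.4,interpolation=cv2.INTER_CUBIC))
```

```text
(no output)
```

View pics/topc.png

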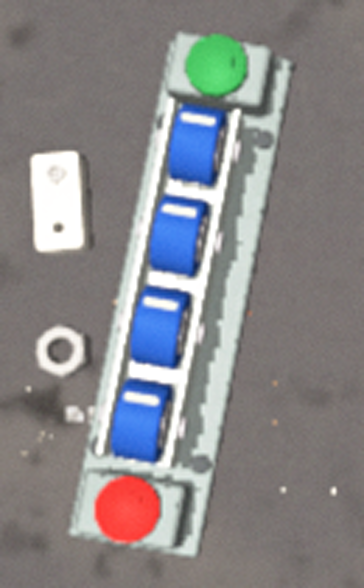

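View pics/sidec.png

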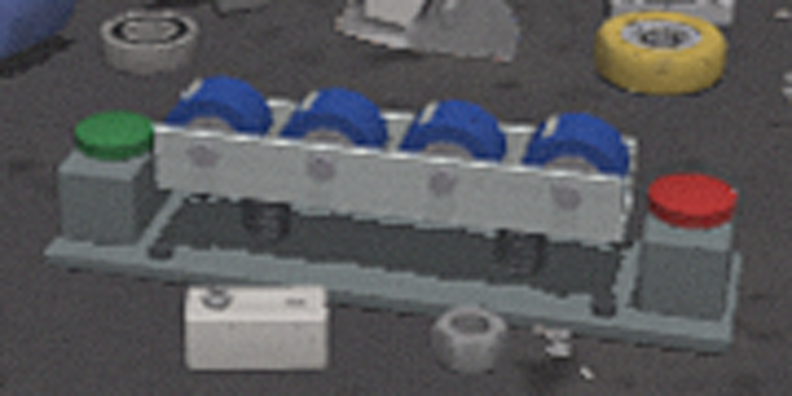

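```bash
cat > h.py <<'E'
import numpy as np
from rig import camera_model
def proj(n,P):
    m=camera_model(n); f=240/np.tan(np.radians(m["vertical_fov"]/2)); c=m["world_to_cam"]@np.r_[P,1]
    return np.array([m["cx"]+f*c[0]/c[2], m["cy"]+f*c[1]/c[2]])
def ray(n,u,v,z):
    m=camera_model(n); f=240/np.tan(np.radians(m["vertical_fov"]/2)); R=m["world_to_cam"][:3,:3];o=-R.T@m["world_to_cam"][:3,3]
    d=R.T@np.array([(u-m["cx"])/f,(v-m["cy"])/f,1]); return o+d*(z-o[2])/d[2]
E
python3 - <<'E'
from h import *
g=ray("top",247.5,193.2,.05);r=ray("top",215.7,351.8,.05);print("top",g,r,np.linalg.norm(g-r))
g2=ray("side",276.4,275.0,.05);r2=ray("side",407.3,289.1,.05);print("side",g2,r2,np.linalg.norm(g2-r2))
G=(g+g2)/2;R=(r+r2)/2;G=g;R=r
d=(R-G)/np.linalg.norm(R-G);c=(G+R)/2;print("yaw d",d,np.degrees(np.arctan2(d[1],d[0])))
for i in range(4):
    p=c+d*(-.069+.046*i);p[2]=.07;print(i,p.round(4),proj("top",p),proj("side",p), ((proj("top",p)-170)*2.8),(proj("side",p)-[250,245])*4.4)
for n,u,v,z in[("bearing",372,187,.014),("yellow",374,356,.02),("nylon",191,241,.024),("nut",192,295,.013),("clamp",361,275,.056),("sleeve",373,136,.06)]: print(n,ray("top",u,v,z).round(3))
E
```

```text
top [0.66130763 0.23694169 0.05      ] [0.44195788 0.27609532 0.05      ] 0.22281678910591463
side [0.65934968 0.24949887 0.05      ] [0.44235721 0.28616669 0.05      ] 0.22006876902766778
yaw d [-0.98443998  0.17572117  0.        ] 169.8793714897908
0 [0.6196 0.2444 0.07  ] [239.84071406 219.30059638] [299.63934434 263.73645974] [195.55399937 138.04166987] [218.41311509  82.44042285]
1 [0.5743 0.2525 0.07  ] [233.23083827 252.15053245] [325.99125182 266.48409235] [177.04634716 230.02149086] [334.36150803  94.53000634]
2 [0.529  0.2606 0.07  ] [226.49266158 285.63810178] [353.14972211 269.31582279] [158.17945241 323.78668498] [453.85877727 106.98962029]
3 [0.4837 0.2686 0.07  ] [219.62241179 319.78205147] [381.15236085 272.23557209] [138.942753   419.38974411] [577.07038772 119.83651721]
bearing [0.679 0.058 0.014]
yellow [0.435 0.061 0.02 ]
nylon [0.598 0.32  0.024]
nut [0.522 0.318 0.013]
clamp [0.544 0.079 0.056]
sleeve [0.741 0.06  0.06 ]
```

Request:
{"fn": "apply_moves", "kwargs": {
  "commands": [
    {"x": 0, "y": 0, "z": 0, "roll": -0.113, "fingers": 1},
    {"x": -0.05, "y": -0.023, "z": 0, "roll": 0, "fingers": 1},
    {"x": -0.1, "y": -0.046, "z": 0, "roll": 0, "fingers": 1},
    {"x": -0.1, "y": -0.046, "z": 0, "roll": 0, "fingers": 1},
    {"x": -0.1, "y": -0.046, "z": 0, "roll": 0, "fingers": 1},
    {"x": -0.1, "y": -0.046, "z": 0, "roll": 0, "fingers": 1},
    {"x": -0.1, "y": -0.046, "z": 0, "roll": 0, "fingers": 1},
    {"x": -0.1, "y": -0.046, "z": 0, "roll": 0, "fingers": 1},
    {"x": -0.1, "y": -0.046, "z": 0, "roll": 0, "fingers": 1},
    {"x": -0.1, "y": -0.046, "z": 0, "roll": 0, "fingers": 1},
    {"x": -0.1, "y": -0.046, "z": 0, "roll": 0, "fingers": 1},
    {"x": -0.1, "y": -0.046, "z": 0, "roll": 0, "fingers": 1},
    {"x": -0.1, "y": -0.046, "z": 0, "roll": 0, "fingers": 1},
    {"x": -0.1, "y": -0.046, "z": 0, "roll": 0, "fingers": 1},
    {"x": -0.1, "y": -0.046, "z": 0, "roll": 0, "fingers": 1},
    {"x": 0, "y": 0, "z": 0, "roll": 0, "fingers": 1}
  ]
}}

```text
clock: 1.7
tool_pos: [0.6482, 0.2353, 0.2165]
eef_rot: [-0.284, -3.128, 0.003]
wrist_force: [-0.2, 0.3, 0.5]
width: 0.005
```

Request:
{"fn": "apply_moves", "kwargs": {
  "commands": [
    {"x": 0, "y": 0, "z": 0.08, "roll": 0, "fingers": 1},
    {"x": 0, "y": 0, "z": 0.1, "roll": 0, "fingers": 1},
    {"x": 0, "y": 0, "z": 0.08, "roll": 0, "fingers": 1},
    {"x": 0, "y": 0, "z": 0.04, "roll": 0, "fingers": 1},
    {"x": 0, "y": 0, "z": 0, "roll": 0, "fingers": 1}
  ]
}}

```text
clock: 2.2
tool_pos: [0.6426, 0.2397, 0.095]
eef_rot: [-0.275, -3.124, 0.003]
wrist_force: [-0.1, 0.8, -0.7]
width: 0.005
```

Run:
```python
from h import *
from rig import capture,sensors
import cv2
t=capture("top")[:,:,::-1][120:380,150:350]; s=capture("side")[:,:,::-1][195:335,240:440]
cv2.imwrite("pics/top1.png",cv2.resize(t,None,fx=2.3,fy=2.3,interpolation=cv2.INTER_CUBIC))
cv2.imwrite("pics/side1.png",cv2.resize(s,None,fx=4,fy=4,interpolation=cv2.INTER_CUBIC))
st=sensors.state();p=st["tool_pos"];print(p,st["wrist_force"],proj("top",p),(proj("side",p)-[240,195])*4)
```

```text
[0.64553223 0.24037442 0.09987333] [0.24091417 0.07775492 0.67124577] [240.36435593 195.369734  ] [176.82168359 204.49158811]
```

View pics/top1.png

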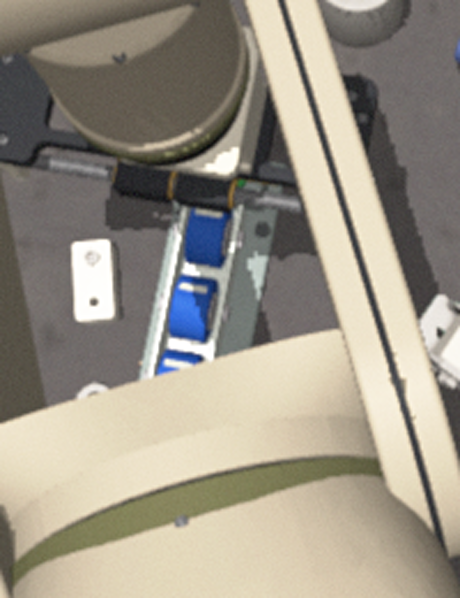

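View pics/side1.png

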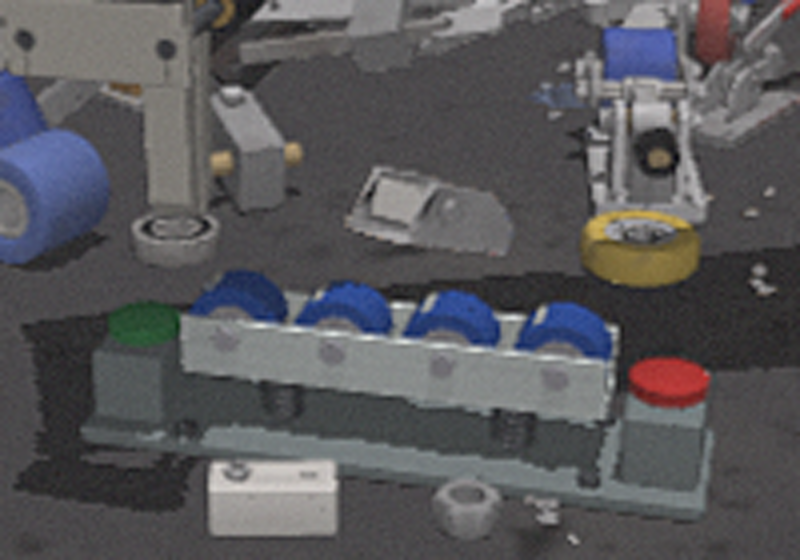

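Request:
{"fn": "apply_moves", "kwargs": {
  "commands": [
    {"x": 0, "y": 0.0075, "z": 0.02, "roll": 0, "fingers": 1},
    {"x": 0, "y": 0, "z": 0.02, "roll": 0, "fingers": 1},
    {"x": 0, "y": 0, "z": 0.02, "roll": 0, "fingers": 1},
    {"x": 0, "y": 0, "z": 0.02, "roll": 0, "fingers": 1},
    {"x": 0, "y": 0, "z": 0, "roll": 0, "fingers": 1},
    {"x": 0.01, "y": 0, "z": 0, "roll": 0, "fingers": 1},
    {"x": 0.01, "y": 0, "z": 0, "roll": 0, "fingers": 1},
    {"x": 0.01, "y": 0, "z": 0, "roll": 0, "fingers": 1},
    {"x": 0.01, "y": 0, "z": 0, "roll": 0, "fingers": 1},
    {"x": 0.01, "y": 0, "z": 0, "roll": 0, "fingers": 1},
    {"x": 0.01, "y": 0, "z": 0, "roll": 0, "fingers": 1}
  ]
}}

```text
clock: 3.4
tool_pos: [0.6217, 0.2472, 0.0669]
eef_rot: [0.276, 3.129, 0.0]
wrist_force: [-0.1, -1.7, 2.8]
width: 0.007
```

```bash
cat > look.py <<'E'
import sys,cv2
from h import *
from rig import capture,sensors
n=sys.argv[1]
st=sensors.state();print(st["clock"],st["tool_pos"],st["wrist_force"])
s=capture("side")[:,:,::-1][215:335,245:430]
for i in range(3):
    st=sensors.state();print(st["tool_pos"],st["wrist_force"]); 
cv2.imwrite(f"pics/side{n}.png",cv2.resize(s,None,fx=4.3,fy=4.3,interpolation=cv2.INTER_CUBIC))
E
python3 look.py 2
```

```text
3.4 [0.62173308 0.2472414  0.0669028 ] [-0.08149868 -1.65221716  2.77810448]
[0.62115371 0.24742267 0.06672274] [ 0.26022227 -0.90501564  1.74636318]
[0.62115371 0.24742267 0.06672274] [ 0.26022227 -0.90501564  1.74636318]
[0.62115371 0.24742267 0.06672274] [ 0.26022227 -0.90501564  1.74636318]
```

View pics/side2.png

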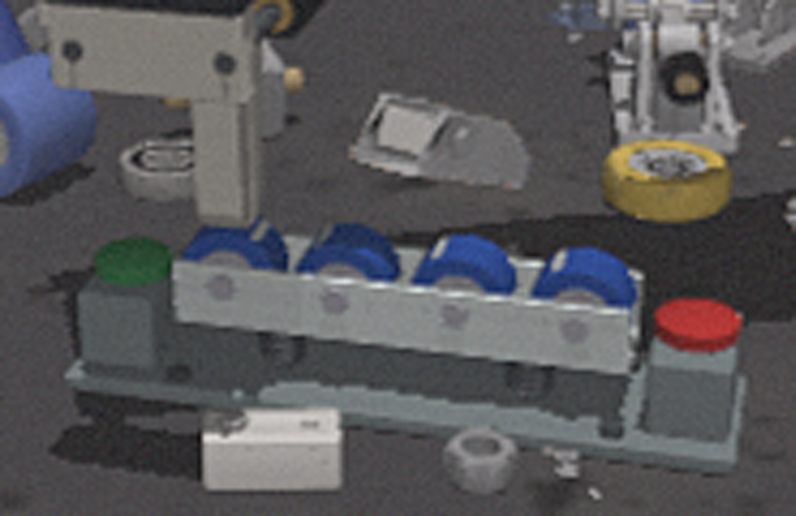

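Request:
{"fn": "apply_moves", "kwargs": {
  "commands": [
    {"x": 0.01, "y": 0, "z": 0, "roll": 0, "fingers": 1},
    {"x": 0.01, "y": 0, "z": 0, "roll": 0, "fingers": 1},
    {"x": 0.01, "y": 0, "z": 0, "roll": 0, "fingers": 1},
    {"x": 0.01, "y": 0, "z": 0, "roll": 0, "fingers": 1},
    {"x": 0.01, "y": 0, "z": 0, "roll": 0, "fingers": 1},
    {"x": 0.01, "y": 0, "z": 0, "roll": 0, "fingers": 1},
    {"x": 0.01, "y": 0, "z": 0, "roll": 0, "fingers": 1},
    {"x": 0.01, "y": 0, "z": 0, "roll": 0, "fingers": 1},
    {"x": 0.01, "y": 0, "z": 0, "roll": 0, "fingers": 1},
    {"x": 0.01, "y": 0, "z": 0, "roll": 0, "fingers": 1},
    {"x": 0.01, "y": 0, "z": 0, "roll": 0, "fingers": 1},
    {"x": 0.01, "y": 0, "z": 0, "roll": 0, "fingers": 1}
  ]
}}

```text
clock: 4.65
tool_pos: [0.5744, 0.2556, 0.0667]
eef_rot: [-0.276, -3.129, -0.0]
wrist_force: [0.0, 0.6, 2.2]
width: 0.007
```

```bash
python3 look.py 3
```

```text
4.65 [0.57444894 0.25560916 0.06667858] [0.04890487 0.61050455 2.20788652]
[0.57391329 0.25573927 0.06654587] [-0.0864137  -0.43699157  1.83474214]
[0.57391329 0.25573927 0.06654587] [-0.0864137  -0.43699157  1.83474214]
[0.57391329 0.25573927 0.06654587] [-0.0864137  -0.43699157  1.83474214]
```

View pics/side3.png

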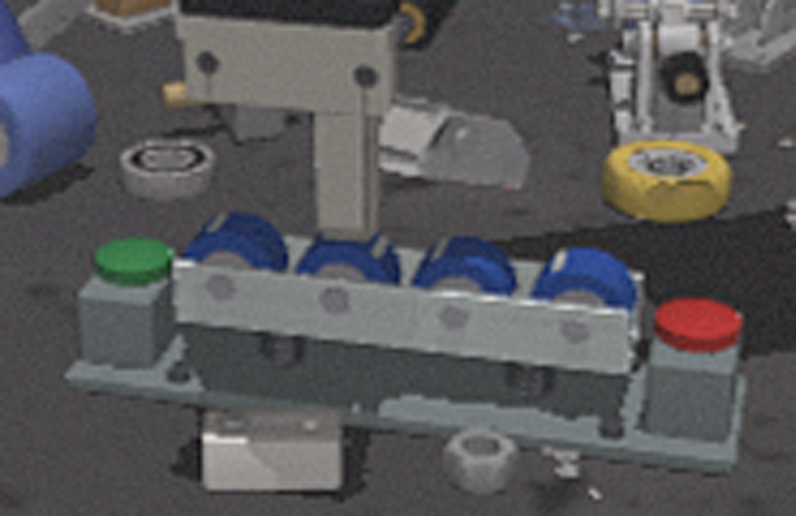

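Run:
```python
import cv2,numpy as np
from rig import capture
a=capture("side")[255:290,280:400,::-1]
t=capture("top")[170:380,170:300,::-1]
o=cv2.imread("pics/side0.png")[255:290,280:400]
f=lambda i,k:cv2.resize(i,None,fx=k,fy=k,interpolation=cv2.INTER_CUBIC)
cv2.imwrite("pics/cmp4.png",np.vstack([f(o,6.5),f(a,6.5)]));cv2.imwrite("pics/top4.png",f(t,2.8))
```

```text
(no output)
```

View pics/cmp4.png

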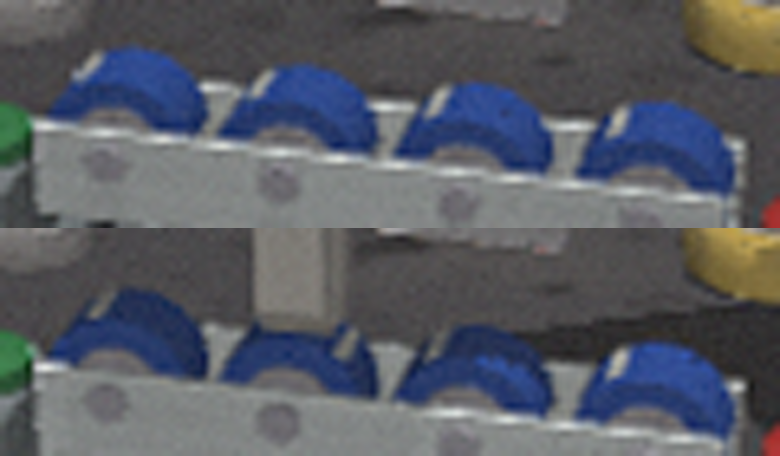

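View pics/top4.png

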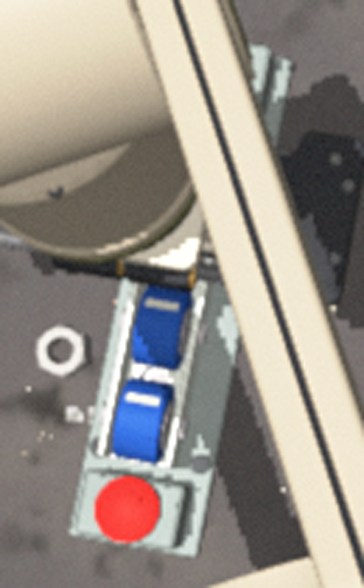

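Request:
{"fn": "apply_moves", "kwargs": {
  "commands": [
    {"x": 0.01, "y": 0, "z": 0, "roll": 0, "fingers": 1},
    {"x": 0.01, "y": 0, "z": 0, "roll": 0, "fingers": 1},
    {"x": 0.01, "y": 0, "z": 0, "roll": 0, "fingers": 1},
    {"x": 0.01, "y": 0, "z": 0, "roll": 0, "fingers": 1}
  ]
}}

```text
clock: 5.2
tool_pos: [0.5585, 0.2584, 0.0665]
eef_rot: [-0.276, -3.129, 0.0]
wrist_force: [-0.3, 0.1, 1.2]
width: 0.003
```

```bash
cat > cmp.py <<'E'
import cv2,sys,numpy as np
from rig import capture
a=capture("side")[255:290,280:400,::-1]
o=cv2.imread("pics/side0.png")[255:290,280:400]
f=lambda i,k:cv2.resize(i,None,fx=k,fy=k,interpolation=cv2.INTER_CUBIC)
cv2.imwrite(f"pics/cmp{sys.argv[1]}.png",np.vstack([f(o,6.5),f(a,6.5)]))
E
python3 cmp.py 5
```

```text
(no output)
```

View pics/cmp5.png

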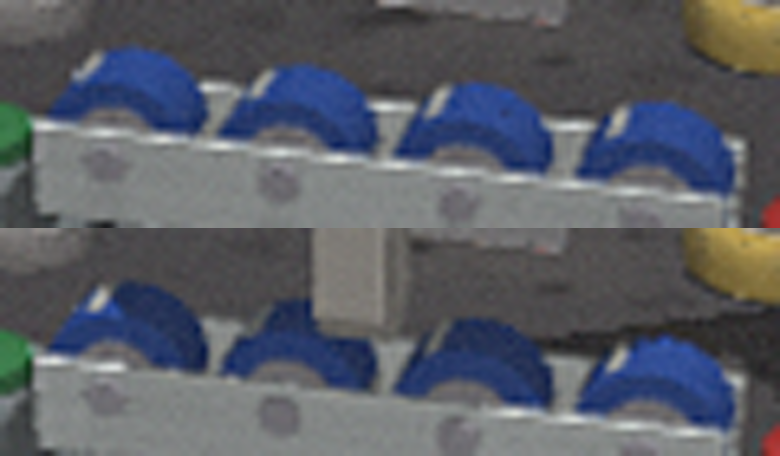

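Request:
{"fn": "apply_moves", "kwargs": {
  "commands": [
    {"x": 0.01, "y": 0, "z": 0, "roll": 0, "fingers": 1},
    {"x": 0.01, "y": 0, "z": 0, "roll": 0, "fingers": 1},
    {"x": 0.01, "y": 0, "z": 0, "roll": 0, "fingers": 1}
  ]
}}

```text
clock: 5.55
tool_pos: [0.5471, 0.2604, 0.0666]
eef_rot: [0.276, 3.129, -0.0]
wrist_force: [1.1, -0.3, 2.3]
width: 0.006
```

```bash
python3 cmp.py 6
```

```text
(no output)
```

View pics/cmp6.png

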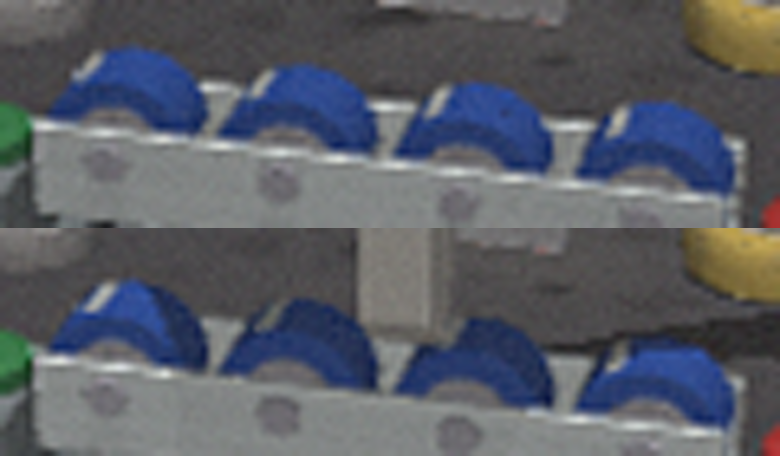

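Request:
{"fn": "apply_moves", "kwargs": {
  "commands": [
    {"x": 0.01, "y": 0, "z": 0, "roll": 0, "fingers": 1},
    {"x": 0.01, "y": 0, "z": 0, "roll": 0, "fingers": 1},
    {"x": 0.01, "y": 0, "z": 0, "roll": 0, "fingers": 1},
    {"x": 0.01, "y": 0, "z": 0, "roll": 0, "fingers": 1},
    {"x": 0.01, "y": 0, "z": 0, "roll": 0, "fingers": 1},
    {"x": 0.01, "y": 0, "z": 0, "roll": 0, "fingers": 1},
    {"x": 0.01, "y": 0, "z": 0, "roll": 0, "fingers": 1},
    {"x": 0.01, "y": 0, "z": 0, "roll": 0, "fingers": 1},
    {"x": 0.01, "y": 0, "z": 0, "roll": 0, "fingers": 1},
    {"x": 0.01, "y": 0, "z": 0, "roll": 0, "fingers": 1},
    {"x": 0.01, "y": 0, "z": 0, "roll": 0, "fingers": 1},
    {"x": 0.01, "y": 0, "z": 0, "roll": 0, "fingers": 1},
    {"x": 0.01, "y": 0, "z": 0, "roll": 0, "fingers": 1},
    {"x": 0.01, "y": 0, "z": 0, "roll": 0, "fingers": 1},
    {"x": 0.01, "y": 0, "z": 0, "roll": 0, "fingers": 1},
    {"x": 0.01, "y": 0, "z": 0, "roll": 0, "fingers": 1}
  ]
}}

```text
clock: 7.2
tool_pos: [0.4839, 0.2717, 0.0667]
eef_rot: [-0.276, -3.129, -0.0]
wrist_force: [0.3, -0.5, 1.6]
width: 0.001
```

```bash
python3 cmp.py 7
```

```text
(no output)
```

View pics/cmp7.png

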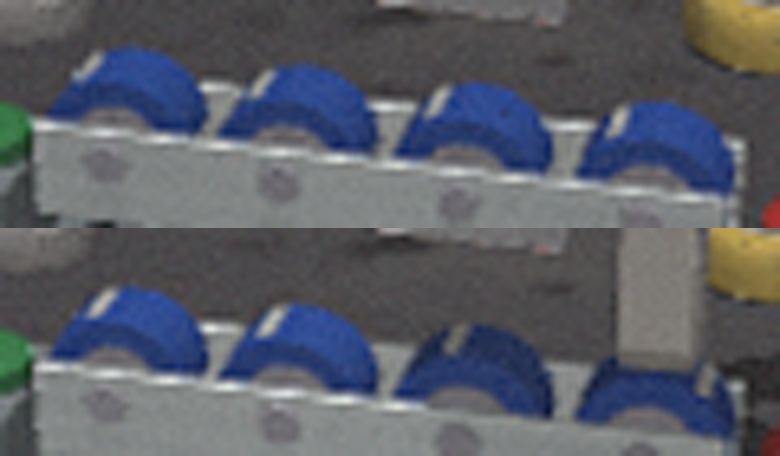

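Wheels 1–3 show new mark positions, and wheel 4's mark has moved to the right. I'll finish the stroke and lift.

Request:
{"fn": "apply_moves", "kwargs": {
  "commands": [
    {"x": 0.01, "y": 0, "z": 0, "roll": 0, "fingers": 1},
    {"x": 0.01, "y": 0, "z": 0, "roll": 0, "fingers": 1},
    {"x": 0.01, "y": 0, "z": 0, "roll": 0, "fingers": 1},
    {"x": 0.01, "y": 0, "z": 0, "roll": 0, "fingers": 1},
    {"x": 0.01, "y": 0, "z": 0, "roll": 0, "fingers": 1},
    {"x": 0.01, "y": 0, "z": 0, "roll": 0, "fingers": 1},
    {"x": 0.01, "y": 0, "z": 0, "roll": 0, "fingers": 1},
    {"x": 0, "y": 0, "z": -0.02, "roll": 0, "fingers": 1},
    {"x": 0, "y": 0, "z": -0.05, "roll": 0, "fingers": 1},
    {"x": 0, "y": 0, "z": -0.08, "roll": 0, "fingers": 1},
    {"x": 0, "y": 0, "z": -0.08, "roll": 0, "fingers": 1},
    {"x": 0, "y": 0, "z": -0.08, "roll": 0, "fingers": 1},
    {"x": 0.02, "y": 0.08, "z": -0.05, "roll": 0, "fingers": 1},
    {"x": 0.02, "y": 0.08, "z": 0, "roll": 0, "fingers": 1},
    {"x": 0.02, "y": 0.08, "z": 0, "roll": 0, "fingers": 1},
    {"x": 0.02, "y": 0.08, "z": 0, "roll": 0, "fingers": 1},
    {"x": 0.02, "y": 0.08, "z": 0, "roll": 0, "fingers": 1},
    {"x": 0, "y": 0, "z": 0, "roll": 0, "fingers": 1},
    {"x": 0, "y": 0, "z": 0, "roll": 0, "fingers": 1}
  ]
}}

```text
clock: 9.15
tool_pos: [0.4451, 0.4415, 0.2107]
eef_rot: [0.274, 3.13, -0.001]
wrist_force: [0.6, -0.4, -0.8]
width: 0.002
```

```bash
python3 cmp.py 8
python3 - <<'E'
import cv2,numpy as np
from rig import capture,sensors
t=capture("top")[:,:,::-1].copy(); cv2.imwrite("pics/top8.png",t); print(sensors.state()["tool_pos"],sensors.state()["wrist_force"])
E
```

```text
[0.44551331 0.44040223 0.21089009] [0.0708424  0.33062678 0.07600826]
```

View pics/cmp8.png

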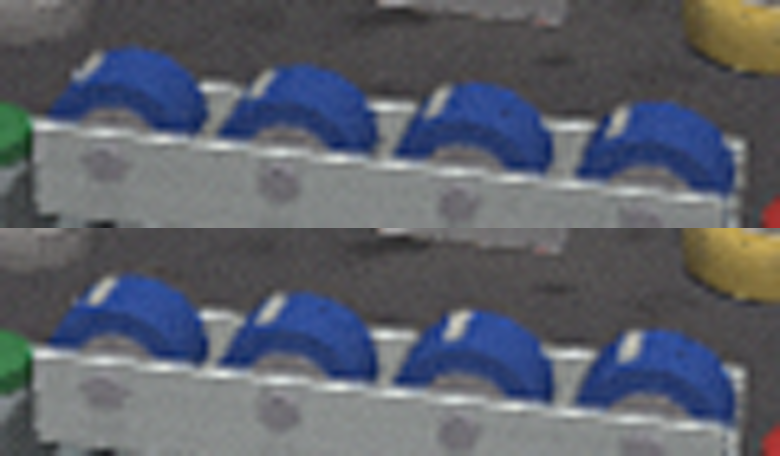

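View pics/top8.png

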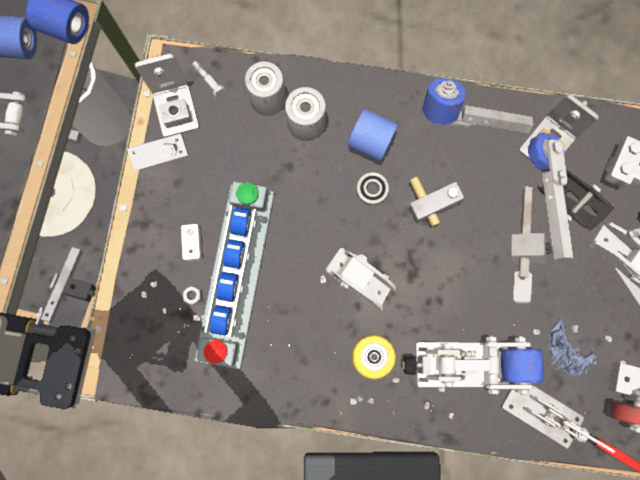

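```bash
python3 -c "
from rig import arm; print(arm.job_done())"
```

```text
the job is handed in; nothing more can be done
None
```

I stroked all four wheels with the shut fingertips in one pass from the green cap to the red cap, at about 40 mm/s. The job is handed in at about 9 s of the 40 s allowed.

- **Touch:** the tool was about 3–4 mm below the resting height of the wheel tops. The upward wrist force I read along the way was 1.2–2.8 N, with noise of about 0.7 N, so well short of the bottom stop.
- **Wheels:** on wheels 1, 2 and 4 I saw the white mark move towards red under the tip. Afterwards every wheel showed a mark slightly nearer red than at the start.
- **Final look:** the strip is back at its rest height. The loose parts look unmoved in the top picture, and the arm stands clear at a height of 0.21 m with wrist force near zero.

**Not fully certain:**
- **Turn angles:** I did not measure them directly. The marks end close to where they started, which I take to be a second mark coming round, since a 2 rad reversal is not plausible. That puts the turn at roughly 2 rad per wheel.
- **Camera disagreement:** the two cameras disagreed by about 10 mm on the track's sideways position. I moved over 3 mm as a compromise, and the stroke still made contact along the whole row.

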